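Hang the ticket holder in the notch between its neighbours

TASK

Take the ticket holder off its little stand and hang it on the rail, in the free gap between the two wide holders, so that its hook drops fully into the notch there. Feel gently along the top of the notch piece for the notch, never pressing hard, and let go only once the hook has dropped in. Do not shift the other holders on the rail or anything else on the bench.

Things in the scene. Friction and masses are not known exactly. Their poses are not given: they have to be found in the camera images.
- ticket_grip (a point): Centre of the black upright grip tab on top of the ticket holder to be moved, a loose balanced steel holder (0.14 to 0.25 kg). Tab 12 mm thick along the holder's x, 24 mm wide along its y, 47 mm tall: pinch it from above, closing along x. Axes: z up, y along the bar it hangs on, x from front plate to back leg
- ticket_seat (a point): Middle of the underside of the holder's hook, which rests on the bar; 31.5 mm below ticket_grip, same axes. The hook is an upside-down U, 16 mm wide along y, its slot 16 mm wide along x, its top 8 mm thick. Both ways round fit the rail
- stand_bar (a point): the middle of the top of the fixed stand's bar (10 mm thick, 100 mm long along y, top 110 mm above the table) on which the ticket holder hangs at the start, its hook resting on the bar; the stand's place and turn vary
- rail_gap (a point): Point on the level top of an aluminium notch piece clamped on the fixed rail's bar, in the gap but 14.5 mm to the -y side of its middle (x across the bar, y along it, z up). The piece is 10 mm thick, 11 mm tall, 96 mm long; the notch in its middle is 19 mm wide along y, its level floor 8 mm below this point
- left_seat (a point): underside of the hook of the wide neighbour on the +y side, about 92.5 mm from rail_gap along y, loose, hanging on the bar by the same kind of hook; its plate is 76 mm wide along y (38 mm each side of this point) and 85 mm tall below this point, and its top is 24 mm above this point
- right_seat (a point): the same for the wide neighbour on the -y side, about -63.5 mm from rail_gap along y, loose, plate 76 mm wide
- farleft_seat (a point): underside of the hook of a narrower loose bystander holder, about 167 mm from rail_gap along +y of the rail
- farright_seat (a point): the same at about -138 mm along y of the rail
- taperoll: a loose cardboard tape core lying flat, 100 mm across, 48 mm tall, origin at its underside; bystander
- carton: a loose carton 100 x 130 x 70 mm, origin under its middle; bystander
- driver: a loose screwdriver lying on the table, bystander
- mug: a loose white mug, 80 mm across, 92 mm tall, origin under its middle; bystander
- cardbox: a loose small carton 85 x 55 x 45 mm, origin under its middle; bystander
- can: a loose grey can, 60 mm across, 110 mm tall, origin under its middle; bystander
- ticket: The ticket holder; origin at its lower edge, 85 mm below ticket_seat. The front plate (-x side of the slot) is 4 mm thick, 36 mm wide up to 60 mm, then 16 mm wide up to the hook. The back leg (+x side) is 10 mm thick, 16 mm wide, from 45 to 85 mm up. Its lower edge must clear a bar to come off or go on: lift it over 85 mm
- rail: The fixed rail; origin on the table, 133 mm below and 14.5 mm to +y of rail_gap, same axes; place and turn vary; bar 10 mm thick, 420 mm long, top 122 mm up. WHERE the piece is clamped is not measured: the notch's middle is anywhere 3.5 to 25.5 mm to +y of rail_gap. A hook slid on its top under a few N drops 8 mm at the notch; all is rigid
Things that resemble listed ones, but are neither listed nor needed, are in the scene too. What is shaped like the ticket but blue or green is not meant.

How it is judged:
On the way, in this order (a step that is already met when the one before it is completed fails the run):
1. the ticket holder is lifted clear of its stand (z of ticket_seat in the frame of stand_bar above 0.07 m), for 0.1 s.
2. its hook has dropped into the notch between the neighbours while the gripper still holds it (z of ticket_seat in the frame of rail_gap between -0.011 and -0.005 m and x of ticket_seat in the frame of rail_gap between -0.006 and 0.006 m and y of ticket_seat in the frame of rail_gap between 0 and 0.029 m and contact force between the fingers and ticket above 1 N), for 0.1 s.
At the end, for the whole second after the job is handed in: The ticket holder hangs free, at rest and upright (0.12 rad) in the notch between the wide holders: hook 6 to 11 mm below the notch piece's top, within 6 mm across the bar and 0 to 29 mm to +y of rail_gap, turned under 0.3 rad from the rail; both wide holders within 8 mm of their starts (z of ticket_seat in the frame of rail_gap between -0.011 and -0.006 m and x of ticket_seat in the frame of rail_gap between -0.006 and 0.006 m and y of ticket_seat in the frame of rail_gap between 0 and 0.029 m and angle between ticket's own z axis and vertical below 0.12 rad and angle between the y axis of ticket and the y axis of rail, either way round below 0.3 rad and linear speed of ticket below 0.02 m/s and distance of each of left_seat, right_seat from where it was at the start of the episode below 0.008 m); the robot touches nothing.
It fails at once if the ticket holder is pressed against the rail or its notch piece with more than 30 N (contact force between ticket and rail above 30 N).
It fails at once if a holder on the rail is shifted by more than 8 mm (distance of any of left_seat, right_seat, farleft_seat, farright_seat from where it was at the start of the episode above 0.008 m).
It fails at once if something else on the bench is moved by more than 20 mm (distance of any of taperoll, carton, driver, mug, cardbox, can from where it was at the start of the episode above 0.02 m).
It also fails if it takes over 64 s, if anything falls off the work surface, if the arm or the gripper's body presses on something with over 40 N, if the wrist force passes 120 N, or if a joint passes its speed limit or range.

ROBOT

A 6-joint arm with a two-finger parallel gripper is mounted at the origin on the work surface. World frame = base frame: x ahead of the robot, y to its left, z up, the work surface at z = 0. Lengths are in m, angles in rad, forces in N, time in s.
With the tool pointing down it reaches from about 0.425 to 0.95 m from the base axis. Payload 3.5 kg.
Tool frame: the origin (TCP) lies on the centre line of the jaws, within the pads' length; the fingertips stand 17 mm ahead of it and the grasp point (between the pads) lies 2 mm behind it; z points along the fingers, y is the line along which they close (so a half turn about z gives the same grasp; the last joint's range is limited). The gripper opens to 85 mm and grips with 20 to 120 N. Pads are 22 mm wide; open, the fingers measure 114 mm over their backs; the gripper's body (76 mm by 85 mm) begins 54 mm behind the grasp point. The pads swing forward as they close: fully open they stand 13 mm farther back than shut.
Start: joints at [1.053, 0.286, 1.577, -0, 1.279, -0.15], TCP at [0.243, 0.63, 0.248] pointing down, gripper open.
Joint ranges: [-2.77, 2.77], [-0.9, 2.22], [0.21, 2.48], [-1.53, 4.67], [0.24, 2.81], [-2.84, 2.84]. Speed limits (rad/s): [2.79, 2.79, 3.14, 3.14, 3.14, 3.14].

INTERFACE

Orientations are given as a unit quaternion [x, y, z, w].
In Python, from plant import ctrl gives the robot as it stands. The module is installed in compiled form; this text tells all that it offers.
- The arm moves only by the tool drive_tool, never from a script. Its argument "moves" is a list of rows, each a list of 3 entries, a list of its own where there are three numbers: the turn, a rotation vector about the tool's x, y, z in rad, then the shift along the tool's x, y, z in m, then the finger opening in m, from 0 to 0.0854. A call has 1 to 5 rows; each row shifts and turns the commanded pose from where the row before left it, along the tool's axes as they then stand; what a row does not reach is not made up. A row lasts 1/8 s, in which the tool goes at most 62.5 mm and 10.7 degrees, less where a joint would pass 70% of its speed; a pose out of reach is approached as far as the arm can. A call with a gripper value outside its range is refused whole. The fingers move at their own pace and stop on an object; "grip_force" is the grip in N (left out, the last holds). Time passes only in rows, so rows that do not move let the fingers close. It gives the time, the measured TCP pose, the force, the opening and the grip force at its end, in the units of the state.
- ctrl.get_state(): the state, without advancing time (a new reading comes with each control period).
- ctrl.read_camera(name): name is "scene" or "side" or "wrist"; returns a dict with "image" (400x640x3 uint8, red, green, blue), "fx", "fy", "cx", "cy" (pixels), "R" (3x3) and "t" (3): a world point X has camera coordinates R X + t. Camera axes: x right, y down, z forward; pixel columns grow to the right and rows downward; lengths in m; the calibration is good to about 2 mm. A picture is of the moment at which its call begins. There is no depth.
- ctrl.sign_off(): hands the job in; it is judged then, once.
The state is a dict: "time": time; "qpos": joint angles; "dq": joint speeds; "joint_efforts": joint torques, N m; "eef_pos": TCP position; "tcp_rot": TCP orientation; "contact_force": force on the tool from outside, world axes, zero at the start; "wrist_torque": the same for the moment, N m; "opening": opening from 0.0 (shut) to 1.0 (fully open); "finger_force": force on a finger pad.
Only numpy, scipy, OpenCV 4.12 (cv2) and the standard library are available. Lean on these libraries where they do the work, as an engineer would, in place of code of your own. Each camera call takes 0.05 s, during which the arm holds its last target. There are 200 camera calls.

## Working session

There is one attempt and no reset: what is moved stays moved. The work goes in short steps, Python scripts to look and compute and a tool call to move; the robot and the scene stay as the last step left them, time stands still between calls to the robot, and variables do not carry over. Pictures are saved under pics/ and viewed, at most 10 in all, crops included, and the job is handed in when it is done.

Besides the shell and the picture viewer there is one more tool, called after "Emit:" as name(argument=value, ...), one argument or row to a line, values as JSON. drive_tool: Moves the arm, as the interface text tells. Its arguments: {"type":"object","properties":{"moves":{"type":"array","items":{"type":"array"}},"grip_force":{"type":"number"}},"required":["moves"]}

```bash
mkdir -p pics
python3 - <<'E'
from plant import ctrl
import cv2,pickle
s=ctrl.get_state();print(s)
for n in("scene","side","wrist"):
    c=ctrl.read_camera(n);cv2.imwrite(f"pics/{n}0.png",c["image"][:,:,::-1]);pickle.dump(c,open(f"{n}0.pkl","wb"))
    print(n,c["fx"],c["cx"],c["cy"],(-c["R"].T@c["t"]).round(3),c["R"].round(3).tolist())
E
```

```text
{'time': 0.0, 'qpos': array([ 1.05301399e+00,  2.87206681e-01,  1.57819476e+00, -3.57993915e-05,
        1.27860409e+00, -1.49989942e-01]), 'dq': array([ 1.91593207e-03, -1.75447721e-03, -5.62195514e-04,  1.65379144e-03,
       -6.98077089e-05,  1.26023535e-03]), 'joint_efforts': array([-4.66814490e-04, -4.05977118e+01, -2.92629164e+01, -2.29528050e-04,
        5.74154081e-03, -3.59921501e-05]), 'eef_pos': array([0.24236043, 0.62931779, 0.24691017]), 'tcp_rot': array([ 1.82856232e-01,  9.83138923e-01, -1.14542957e-03, -3.79181965e-04]), 'contact_force': array([ 0.69664985,  0.7797981 , -0.37962655]), 'wrist_torque': array([ 0.03776598,  0.02682063, -0.01402001]), 'finger_force': 0.0, 'opening': 1.0020058075971288}
scene 431.6895822701818 321.76232514968785 195.32249448052804 [ 1.37  -0.504  0.873] [[0.525, 0.851, -0.024], [0.495, -0.328, -0.805], [-0.692, 0.411, -0.593]]
side 455.79642384889775 322.9943786359454 199.74077377326623 [ 0.187 -1.008  0.815] [[0.952, -0.304, -0.023], [-0.186, -0.518, -0.835], [0.242, 0.799, -0.55]]
wrist 276.9859067153145 322.4148708723031 197.01624379261796 [0.17  0.657 0.372] [[0.36, 0.933, -0.002], [0.889, -0.342, 0.303], [0.282, -0.11, -0.953]]
```

View pics/scene0.png

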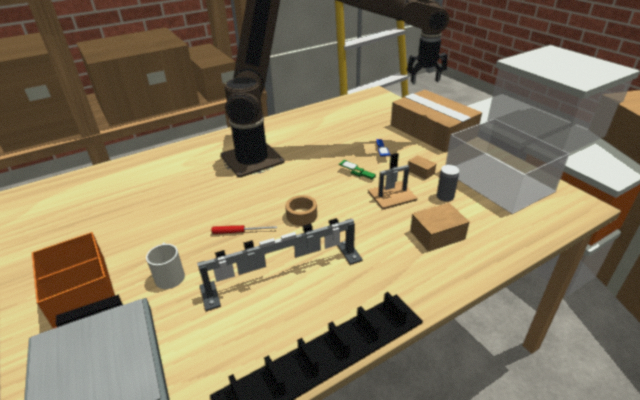

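View pics/side0.png

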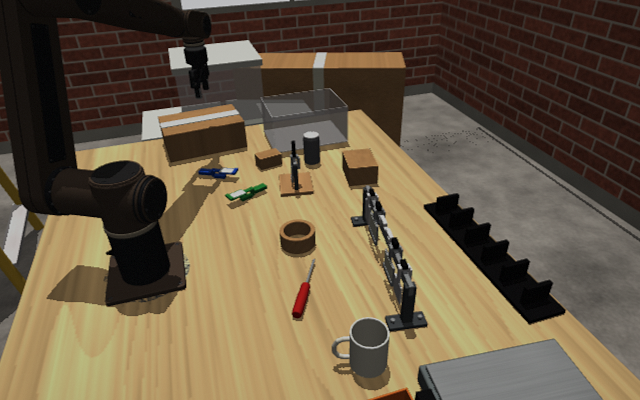

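Scene view: the stand with the upright grey holder and its black tab is at (393,178), or (295,165) in the side view. The blue (382,148) and green (357,169) look-alikes lie on the table, so they are not meant. The rail runs from (205,280) to (350,240) with the gap near (280,245). I'll confirm this in enlarged crops.

Run:
```python
import cv2,numpy as np
a=cv2.imread("pics/scene0.png");b=cv2.imread("pics/side0.png")
f=lambda i,x,y,w,h,k:cv2.resize(i[y:y+h,x:x+w],None,fx=k,fy=k,interpolation=cv2.INTER_CUBIC)
A=f(a,190,205,180,110,4.4444) # 800x489
cv2.imwrite("pics/c1.png",A)
B=np.hstack([f(a,360,145,65,75,6),f(b,265,130,65,75,6)]) 
cv2.imwrite("pics/c2.png",B);print(A.shape,B.shape)
```

```text
(489, 800, 3) (450, 780, 3)
```

View pics/c1.png

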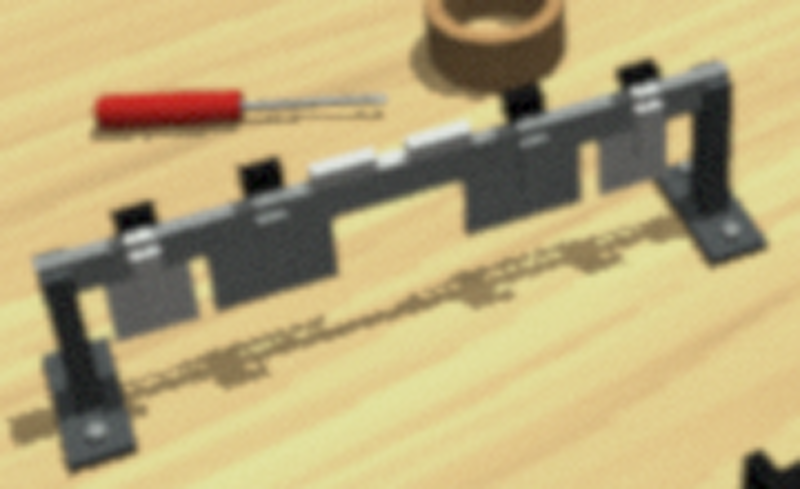

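View pics/c2.png

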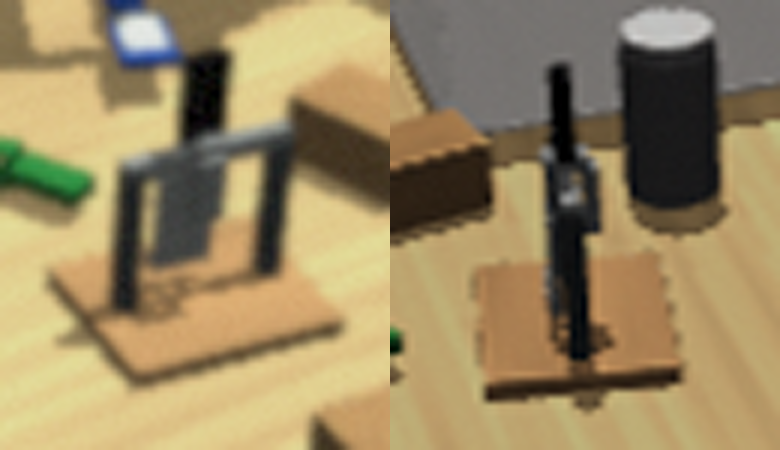

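Crop 1 shows the rail bar ends at about crop (38,262) and (725,72), and the bright notch piece from (310,170) to (468,130) with the notch dip at about (390,160). Crop 2 shows the grey upright holder on its stand with its black tab. Tab top is at scene (394.5,154.7) and side (293.3,141.3), and it is the only grey holder on a stand.

```bash
cat > h.py <<'E'
import numpy as np,pickle
def ray(c,u,v):
    d=c["R"].T@np.array([(u-c["cx"])/c["fx"],(v-c["cy"])/c["fy"],1]);return -c["R"].T@c["t"],d
def plane(c,u,v,z):
    o,d=ray(c,u,v);return o+d*(z-o[2])/d[2]
def proj(c,X):
    p=c["R"]@np.asarray(X)+c["t"];return np.array([c["fx"]*p[0]/p[2]+c["cx"],c["fy"]*p[1]/p[2]+c["cy"]])
def tri(c1,p1,c2,p2):
    o1,d1=ray(c1,*p1);o2,d2=ray(c2,*p2)
    s=np.linalg.lstsq(np.c_[d1,-d2],o2-o1,rcond=None)[0]
    a,b=o1+s[0]*d1,o2+s[1]*d2;return (a+b)/2,np.linalg.norm(a-b)
ld=lambda n:pickle.load(open(n+".pkl","rb"))
E
python3 - <<'E'
from h import *
c=ld("scene0");s=ld("side0")
k=lambda x,y:(190+x/4.4444,205+y/4.4444)
P=lambda u,v,z:plane(c,u,v,z).round(4)
a=P(*k(38,262),.122);b=P(*k(725,72),.122);print("rail",a,b,np.linalg.norm(b-a),"mid",(a+b)/2,"ang",np.arctan2(*(b-a)[1::-1]))
print("piece",P(*k(310,172),.133),P(*k(470,130),.133),"notch",P(*k(380,158),.133),P(*k(404,149),.133))
a=P(380.3,172.5,.11);b=P(408.3,166.3,.11);print("stand",a,b,np.linalg.norm(b-a),np.arctan2(*(b-a)[1::-1]))
print("tab top",P(394.5,154.7,.165),tri(c,(394.5,154.7),s,(293.3,141.3)))
print("can",P(449,170,.11),"cardbox",P(421,163,.045),"carton",P(440,222,.07),"roll",P(301,203,.048))
E
```

```text
rail [ 0.5672 -0.3817  0.122 ] [0.6408 0.0252 0.122 ] 0.4135028053109192 mid [ 0.604   -0.17825  0.122  ] ang 1.3918513080745403
piece [ 0.5948 -0.2295  0.133 ] [ 0.6133 -0.1361  0.133 ] notch [ 0.6061 -0.1909  0.133 ] [ 0.6068 -0.1758  0.133 ]
stand [0.4785 0.245  0.11  ] [0.4999 0.3427 0.11  ] 0.10001624867990203 1.3551639186003142
tab top [0.4871 0.2905 0.165 ] (array([0.48689055, 0.29095069, 0.16575306]), np.float64(0.0018373380048310696))
can [0.5885 0.4354 0.11  ] cardbox [0.4342 0.4665 0.045 ] carton [0.7297 0.2671 0.07  ] roll [ 0.4057 -0.0083  0.048 ]
```

Emit:
drive_tool(
  moves=[
    [[0,0,0.18],[0,0,0],0.0854],
    [[0,0,0.18],[0,0,0],0.0854],
    [[0,0,0.18],[0,0,0],0.0854],
    [[0,0,0.18],[0,0,0],0.0854],
    [[0,0,0.18],[0,0,0],0.0854],
  ],
)

```text
time: 0.78
eef_pos: [0.2425, 0.6296, 0.2477]
tcp_rot: [0.595, 0.804, -0.001, 0.0]
contact_force: [0.4, -0.3, -0.1]
opening: 1.002
finger_force: 0.0
```

Emit:
drive_tool(
  moves=[
    [[0,0,0.18],[0,0,0],0.0854],
    [[0,0,0.18],[0,0,0],0.0854],
    [[0,0,0.159],[0,0,0],0.0854],
  ],
)

```text
time: 1.15
eef_pos: [0.2425, 0.6296, 0.2477]
tcp_rot: [0.781, 0.625, -0.0, 0.0]
contact_force: [-0.4, -0.6, 0.3]
opening: 1.001
finger_force: 0.0
```

```bash
cat > d.py <<'E'
import sys,numpy as np
from plant import ctrl
from scipy.spatial.transform import Rotation as Ro
def delta(x,y,z,yaw):  # world target, yaw of tool y -> tool-frame shift / turn
    s=ctrl.get_state();R=Ro.from_quat(s["tcp_rot"]).as_matrix()
    cy=np.arctan2(R[1,1],R[0,1])
    Rt=np.c_[[np.cos(yaw+np.pi/2),np.sin(yaw+np.pi/2),0],[np.cos(yaw),np.sin(yaw),0],[0,0,-1]]
    print("t",round(s["time"],2),"pos",s["eef_pos"].round(4),"yaw",cy.round(4),"F",s["contact_force"].round(1),"ff",round(float(s["finger_force"]),1),"op",round(float(s["opening"]),3),"q",s["qpos"].round(2))
    print("shift",(R.T@(np.array([x,y,z])-s["eef_pos"])).round(4),"turn",Ro.from_matrix(R.T@Rt).as_rotvec().round(4))
if __name__=="__main__": delta(*map(float,sys.argv[1:]))
E
python3 d.py .44 .31 .30 -.216
```

```text
t 1.15 pos [0.2425 0.6296 0.2477] yaw -0.2213 F [-0.4 -0.6  0.3] ff 0.0 op 1.001 q [ 1.05  0.29  1.58 -0.    1.28  1.27]
shift [-0.2685  0.2628 -0.0521] turn [-0.0003  0.001  -0.0053]
```

Emit:
drive_tool(
  moves=[
    [[0,0,0],[-0.035,0.039,-0.0065],0.0854],
    [[0,0,0],[-0.035,0.039,-0.0065],0.0854],
    [[0,0,0],[-0.035,0.039,-0.0065],0.0854],
    [[0,0,0],[-0.035,0.039,-0.0065],0.0854],
    [[0,0,0],[-0.035,0.039,-0.0065],0.0854],
  ],
)

```text
time: 1.78
eef_pos: [0.3962, 0.4155, 0.2807]
tcp_rot: [0.779, 0.627, -0.0, 0.0]
contact_force: [0.8, -0.0, 0.2]
opening: 0.998
finger_force: 0.0
```

Emit:
drive_tool(
  moves=[
    [[0,0,0],[-0.035,0.039,-0.0065],0.0854],
    [[0,0,0],[-0.035,0.039,-0.0065],0.0854],
    [[0,0,0],[-0.034,0.039,-0.0065],0.0854],
    [[0,0,0],[0,0,0],0.0854],
  ],
)

```text
time: 2.28
eef_pos: [0.4895, 0.288, 0.3007]
tcp_rot: [0.781, 0.625, 0.0, 0.0]
contact_force: [0.2, 0.1, 0.1]
opening: 1.002
finger_force: 0.0
```

```bash
python3 d.py .487 .291 .30 -.216
python3 - <<'E'
from plant import ctrl
import cv2,pickle
from h import *
c=ctrl.read_camera("wrist");pickle.dump(c,open("w1.pkl","wb"));cv2.imwrite("pics/w1.png",c["image"][:,:,::-1])
print("tab top",proj(c,(.487,.291,.165)),"ends",proj(c,(.4785,.245,.11)),proj(c,(.4999,.3427,.11)))
E
```

```text
t 2.27 pos [0.4895 0.288  0.3007] yaw -0.221 F [0.2 0.1 0.1] ff 0.0 op 1.002 q [ 0.35  0.01  1.79 -0.    1.34  0.57]
shift [ 0.0024 -0.0031  0.0007] turn [ 0.0009 -0.     -0.005 ]
tab top [319.31328753 189.25240225] ends [321.35399523 213.6590497 ] [320.75446661 129.45351735]
```

View pics/w1.png

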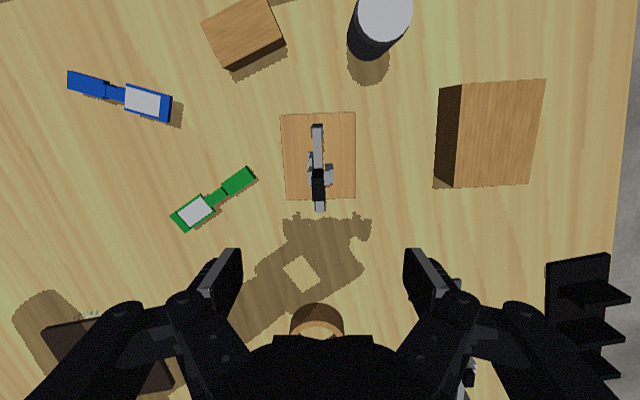

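The wrist view shows the stand bar from (317,124) to (320,211) and the black tab at about (318.5,188). Predictions were ends (321,129)/(321,214) and tab (319,189), so they agree to about 2-3 mm. A quick refinement before going down:

Run:
```python
from h import *
import cv2
c=ld("w1");im=c["image"].astype(int)
m=(im.max(2)<45).astype(np.uint8);m[:,:300]=0;m[:,340:]=0;m[:150]=0;m[225:]=0
ys,xs=np.nonzero(m);print("tab px",xs.min(),xs.max(),ys.min(),ys.max())
for y in (132,140,146,170,178,186,194,200,206,209): print(y,im[y,308:332].sum(1)//3)
a=plane(c,317.5,124,.11);b=plane(c,320,211,.11);print(a,b,np.linalg.norm(b-a),np.arctan2(*(b-a)[1::-1])-np.pi/2)
```

```text
tab px 311 324 156 204
132 [131 134 121  74 126 144 143 144 140 142 142 143 145  87  78  70 147 140
 135 136 133 134 135 138]
140 [129 130 131 135 138 143 140 141 140 140 141 142 146 100  79  88 148 140
 134 135 132 135 135 136]
146 [128 128 132 133 132 141 143 140 140 141 141 138 145 115  73  86 143 143
 139 135 135 134 135 132]
170 [ 61  56  55  53  28   0   1   5   7   1   6   1   0   0   7  34  98  66
  65  53  67  96 140 139]
178 [140 145 149  39  15  15  16  24  12  22  24  16  26  16  12  48 159 144
 141 138 141 138 138 138]
186 [124 128 119  88  14  24  23  24  17  23  28  29  14  26  23  21  15  64
  77  74  76  75 138 132]
194 [123 127 126 138   0  15  31  25  23  25  24  22  18  27  24  23  16  67
 148 137 134 131 124 127]
200 [151 155 161 137  70   3   5  13   6  16   7   6  35  33  31  36  21  70
 165 156 157 157 152 154]
206 [146 146 147 152 156 158 108  81 146 142 139 140 139 138 141 145  71  76
 130 146 148 152 153 151]
209 [145 147 149 149 149 158 109  66 146 140 139 138 139 138 137 140  83  81
 155 146 141 147 152 153]
[0.4976909  0.34920606 0.11      ] [0.47765629 0.24873496 0.11      ] 0.10244914455482278 -3.338417591996375
```

Emit:
drive_tool(
  moves=[
    [[0,0,-0.015],[0.0025,-0.0035,0],0.06],
    [[0,0,0],[0,0,0.05],0.06],
    [[0,0,0],[0,0,0.05],0.06],
    [[0,0,0],[0,0,0.04],0.06],
    [[0,0,0],[0,0,0.018],0.06],
  ],
)

```text
time: 2.95
eef_pos: [0.482, 0.2945, 0.1392]
tcp_rot: [0.774, 0.634, -0.002, -0.001]
contact_force: [0.0, -0.0, 0.4]
opening: 0.705
finger_force: 0.0
```

Emit:
drive_tool(
  moves=[
    [[0,0,0],[0,0,0],0.03],
    [[0,0,0],[0,0,0],0.02],
    [[0,0,0],[0,0,0],0.004],
    [[0,0,0],[0,0,0],0.004],
    [[0,0,0],[0,0,0],0.004],
  ],
  grip_force=40,
)

```text
time: 3.58
eef_pos: [0.486, 0.2943, 0.1447]
tcp_rot: [0.775, 0.632, 0.002, 0.0]
contact_force: [-1.4, 1.0, 5.7]
opening: 0.136
finger_force: 42.2
```

```bash
python3 d.py .487 .291 .142 -.206
```

```text
t 3.58 pos [0.486  0.2943 0.1447] yaw -0.2013 F [-1.4  1.   5.7] ff 42.2 op 0.136 q [0.37 0.16 1.93 0.   1.05 0.57]
shift [-0.0031  0.0017  0.0027] turn [ 0.003  -0.0027  0.0047]
```

Emit:
drive_tool(
  moves=[
    [[0,0,0],[0,0,-0.01],0.004],
    [[0,0,0],[0,0,-0.025],0.004],
    [[0,0,0],[0,0,-0.035],0.004],
    [[0,0,0],[0,0,-0.035],0.004],
    [[0,0,0],[0,0,-0.035],0.004],
  ],
)

```text
time: 4.2
eef_pos: [0.4842, 0.2932, 0.2828]
tcp_rot: [0.775, 0.633, -0.001, -0.0]
contact_force: [-0.8, 0.5, -2.4]
opening: 0.133
finger_force: 41.1
```

Emit:
drive_tool(
  moves=[
    [[0,0,0],[0,0,-0.01],0.004],
    [[0,0,0],[0,0,0],0.004],
    [[0,0,0],[0,0,0],0.004],
  ],
)

```text
time: 4.58
eef_pos: [0.4838, 0.2932, 0.2898]
tcp_rot: [0.774, 0.633, -0.002, -0.001]
contact_force: [0.4, 0.6, -2.6]
opening: 0.136
finger_force: 41.1
```

```bash
python3 d.py .55 -.185 .29 -.179
python3 - <<'E'
from plant import ctrl
import cv2,pickle
from h import *
L=[]
for n,(x,y) in {"scene":(360,80),"side":(250,60)}.items():
    c=ctrl.read_camera(n);pickle.dump(c,open(n+"1.pkl","wb"));s=ctrl.get_state()["eef_pos"];p=proj(c,s);print(n,p)
    u,v=(p-[32,40]).astype(int);print(u,v);L.append(cv2.resize(c["image"][v:v+90,u:u+65,::-1],None,fx=6,fy=6,interpolation=2))
cv2.imwrite("pics/g1.png",np.hstack(L))
E
```

```text
t 4.58 pos [0.4838 0.2932 0.2898] yaw -0.201 F [ 0.4  0.6 -2.6] ff 41.1 op 0.136 q [ 0.37  0.02  1.8  -0.    1.33  0.57]
shift [-4.554e-01  1.603e-01  3.000e-04] turn [-0.0034  0.0023 -0.022 ]
scene [397.70488159 117.90869679]
365 77
side [289.93737744 104.7811151 ]
257 64
```

View pics/g1.png

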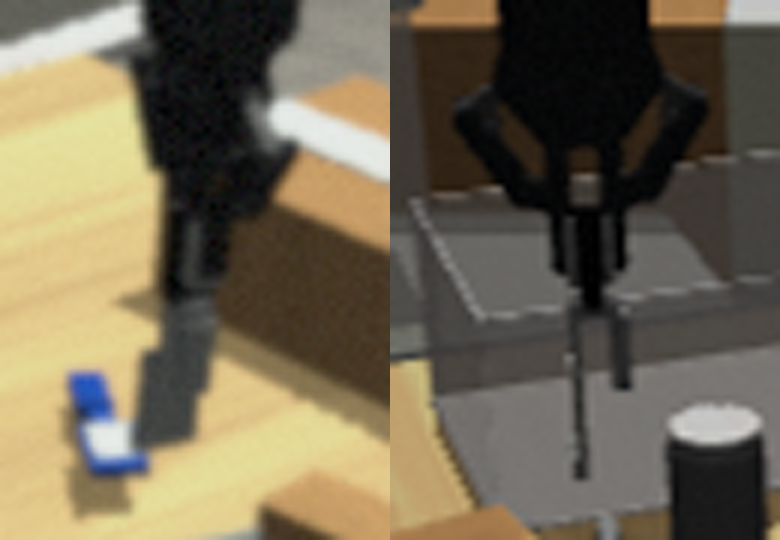

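The holder hangs upright and centred in the jaws. Now I'll move to a viewing pose 60 mm to the -y side of the gap.

Emit:
drive_tool(
  moves=[
    [[0,0,-0.022],[0,0,-0.02],0.004],
    [[0,0,0],[-0.04,0.016,0],0.004],
    [[0,0,0],[-0.045,0.018,0],0.004],
    [[0,0,0],[-0.045,0.018,0],0.004],
    [[0,0,0],[-0.045,0.018,0],0.004],
  ],
)

```text
time: 5.3
eef_pos: [0.523, 0.1076, 0.314]
tcp_rot: [0.767, 0.641, 0.001, 0.001]
contact_force: [0.4, -0.0, -1.4]
opening: 0.135
finger_force: 41.1
```

Emit:
drive_tool(
  moves=[
    [[0,0,0],[-0.045,0.018,0],0.004],
    [[0,0,0],[-0.045,0.018,0],0.004],
    [[0,0,0],[-0.045,0.018,0],0.004],
    [[0,0,0],[-0.045,0.018,0],0.004],
    [[0,0,0],[-0.045,0.018,0],0.004],
  ],
)

```text
time: 5.92
eef_pos: [0.5715, -0.1302, 0.3139]
tcp_rot: [0.767, 0.641, 0.0, 0.001]
contact_force: [0.6, 0.4, -2.2]
opening: 0.133
finger_force: 41.1
```

Emit:
drive_tool(
  moves=[
    [[0,0,0],[-0.045,0.018,0],0.004],
    [[0,0,0],[-0.04,0.016,0],0.004],
    [[0,0,0],[-0.02,0.008,0],0.004],
    [[0,0,0],[0,0,0],0.004],
    [[0,0,0],[0,0,0],0.004],
  ],
)

```text
time: 6.55
eef_pos: [0.5936, -0.2379, 0.3126]
tcp_rot: [0.767, 0.642, 0.0, -0.0]
contact_force: [-0.8, 0.4, -0.8]
opening: 0.133
finger_force: 41.1
```

```bash
python3 d.py .594 -.240 .31 -.179
python3 - <<'E'
from plant import ctrl
import cv2,pickle
from h import *
c=ctrl.read_camera("wrist");pickle.dump(c,open("w2.pkl","wb"));cv2.imwrite("pics/w2.png",cv2.resize(c["image"][20:280,180:460,::-1],None,fx=2.3,fy=2.3,interpolation=2))
for p in ((.5672,-.3817,.122),(.6408,.0252,.122),(.5948,-.2295,.133),(.6133,-.1361,.133),(.6064,-.1833,.133)):print(proj(c,p))
E
```

```text
t 6.55 pos [ 0.5936 -0.2379  0.3126] yaw -0.1778 F [-0.8  0.4 -0.8] ff 41.1 op 0.133 q [-0.54  0.17  1.6   0.    1.37 -0.36]
shift [-0.002   0.0008  0.0026] turn [-0.0003 -0.0008  0.0012]
[322.15390823 285.40002967]
[ 322.50820908 -117.34280277]
[322.30893031 173.40481077]
[323.94365755  82.05845076]
[325.32608998 130.01441978]
```

View pics/w2.png

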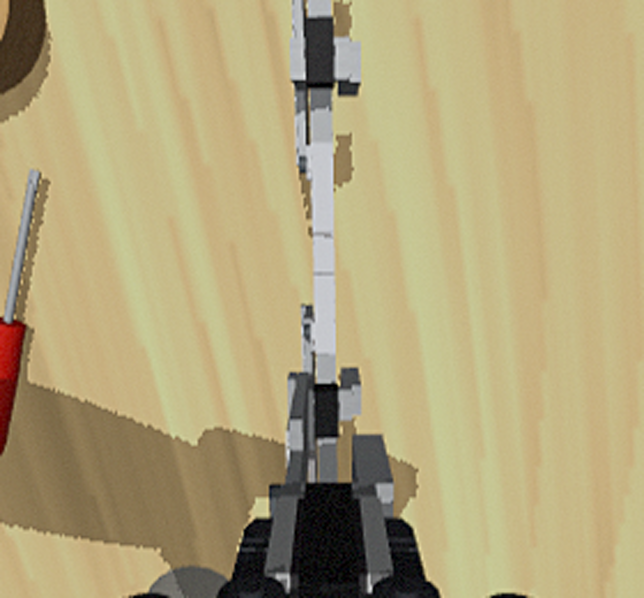

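The view shows the bright notch piece at crop rows 142–355, cols about 311–336, with the notch at rows 235–273, centre col ~323. The neighbours' hooks are at rows ~60 and ~395. The held holder straddles the bar line.

```bash
python3 - <<'E'
from h import *
c=ld("w2");g=c["image"].mean(2)
for y in (88,96,104,112,118,124,130,138,146,154,162,168): 
    r=g[y,306:334];print(y,r.astype(int))
q=lambda x,y,z:plane(c,180+x/2.3,20+y/2.3,z)
T=q(321.5,142,.133);B=q(325.5,355,.133);N1=q(323,235,.133);N2=q(324,273,.133)
print(T,B,np.linalg.norm(T-B),np.arctan2(*(T-B)[1::-1])-np.pi/2);print(N1,N2,np.linalg.norm(N1-N2),"notch mid",(N1+N2)/2,"piece mid",(T+B)/2)
E
python3 d.py .604 -.181 .29 -.179
```

```text
88 [165 166 176 189  71  78  87 164 209 187 200 202 201 201 202 199 202 205
 198 110 118 120 119 122 121 116 120 184]
96 [171 168 169 173 105 112 117 177 214 191 204 202 199 200 202 200 202 205
 209 109 120 123 120 120 118 116 119 186]
104 [175 171 169 169 171 143 150 101 116 199 205 201 201 201 199 201 200 202
 203 175 179 181 177 177 178 176 177 176]
112 [176 174 174 170 167 168 173  99 104 143 212 202 200 202 202 203 201 203
 204 181 175 179 178 178 180 177 179 177]
118 [177 174 176 173 174 169 167 171 139 157 210 203 203 201 202 203 201 202
 203 178 173 179 178 181 179 180 176 175]
124 [179 178 176 177 174 173 169 167 170 173 194 204 201 200 203 205 204 205
 207 175 170 175 178 176 180 175 180 177]
130 [179 179 177 179 175 174 174 170 167 168 197 204 200 201 199 202 201 200
 202 185 164 172 176 178 178 176 179 178]
138 [174 177 177 180 177 178 176 174 169 166 169 174 168 166 173 172 174 172
 176 176 171 168 169 168 169 172 173 179]
146 [170 169 166 171 178 180 177 175 174 171 189 203 201 201 201 200 199 201
 201 196 168 170 170 172 170 170 170 173]
154 [172 171 171 171 173 173 167  59  69  73 173 212 202 201 198 200 201 201
 203 195 169 172 171 170 169 172 170 168]
162 [170 168 170 170 179 195  55  60  92 186 207 202 200 201 200 201 200 200
 201 203 167 172 173 171 172 170 171 170]
168 [169 170 170 170 173 194 165 140  99 162 140 207 202 201 200 201 201 200
 202 203 167 173 170 174 172 171 169 172]
[ 0.60917546 -0.13505151  0.133     ] [ 0.5937362 -0.23041    0.133    ] 0.09660027291440376 -0.16051466701312167
[ 0.6026926  -0.17437908  0.133     ] [ 0.60006127 -0.19146158  0.133     ] 0.017283970489337507 notch mid [ 0.60137693 -0.18292033  0.133     ] piece mid [ 0.60145583 -0.18273075  0.133     ]
t 6.6 pos [ 0.5936 -0.2377  0.3126] yaw -0.1774 F [-0.3 -0.7 -2.5] ff 41.1 op 0.133 q [-0.54  0.17  1.6   0.    1.37 -0.36]
shift [0.0577 0.0002 0.0227] turn [-0.     -0.0006  0.0016]
```

Run:
```python
from h import *
from scipy.spatial.transform import Rotation as Ro
c=ld("w2")
yaw=-.1776;X=np.array([-np.sin(yaw),np.cos(yaw),0]);Z=np.array([0,0,-1.]);t=np.array([.5936,-.2378,.3126])
for x,z in((0,0),(0,.0155),(0.055,.18),(.02,.18),(.09,.18)):print(x,z,proj(c,t+x*X+z*Z))
print("cam in tool",(c["R"]@X).round(4),((-c["R"].T@c["t"])-t)@np.array([np.cos(yaw),np.sin(yaw),0]))
g=c["image"].mean(2)
for y in (205,212,220,235,250,262,270):print(y,g[y,285:360].astype(int))
```

```text
0 0 [322.69654648 266.25548604]
0 0.0155 [322.67369515 251.52628046]
0.055 0.18 [322.55619606 130.85216581]
0.02 0.18 [322.56099657 163.10352449]
0.09 0.18 [322.55104224  96.2270598 ]
cam in tool [-3.000e-04 -9.533e-01 -3.019e-01] -0.00010499934836634296
205 [181 181 177 175 172 170 172 171 170 170 170 168 166 163 164 162 167 170
 176 160 105 164 163 162 162 167 107  44  50 102 115  71  20  26  32  18
  35  31  25  24  23  37 120 159 111 111 111 115 108 156 177 172 169 170
 172 171 170 170 168 167 172 175 176 178 179 179 178 175 175 177 173 173
 172 170 171]
212 [127 125 125 121 121 117 113 111 112 113 109 112 108 103  96 102 150 143
 149 196 183 157 162 162 160 166 141  40  50  85 112  81  92 168 176 144
 149 144 143 149 143 109 118 112 113 116 118 120  73  80  77  78  80  77
  78  79  80  78  77  77  74  79 167 182 178 178 180 178 178 177 177 175
 173 172 173]
220 [123 121 125 125 126 124 121 116 113 114 115 113 111 110 111 108 102 104
 104 140 141  68  75  76  73  81  62  55  57 131 141 137  68 115 102 103
 104 102 104 105 102 109 119 117 118 114 117 120  56  65  79  74  77  75
  
[... 548 characters left out ...]
5  13   1  14   0   9  10   9  14   6  14  17   5  19  23   8  34  96
  91  83  84  82  87  87  82  87  91   6  20  18  21  21  13  23  17  22
  15   3  69]
262 [26 17 33 19 25 15 19 17 12 22 29 92 86 89 86 87 82 81 86 86 85 83  9  8
  9 17 11  0  4 16  5 18  5 12  6  6  6  9  9  3  3 13  8 17  0  6 19  8
 20  6 13  3  8 11 86 92 86 83 88 85 84 82 82 89 92  8  6  2 16  5 20 22
 26 17 28]
270 [ 12  11   8  24  12  21  29  13  16  20  51  69  82  88 110 184 177 174
 173 176 181  57  40  49  40   6  11   9   5   2   0  14   9  19   1  17
   8   3  21  17  17   0  16  15   2  11  11  21  11  15  17  38  52  41
  81 186 106 106 108 113 115  91 100  84  39  39  15  13  11  20  19  16
   6  16  13]
```

Relative to the tool plane (col 322.6, which agrees with the tab's own centre), the piece is 2.5 mm to -y. The notch is about 55 mm ahead of the TCP, and the bar is turned 0.017 rad. I'll land about 12 mm to +y of the notch.

Emit:
drive_tool(
  moves=[
    [[0,0,-0.017],[0,0,0],0.004],
    [[0,0,0],[0.03,-0.0016,0],0.004],
    [[0,0,0],[0.03,0,0],0.004],
    [[0,0,0],[0.01,0,0],0.004],
    [[0,0,0],[0,0,0],0.004],
  ],
)

```text
time: 7.22
eef_pos: [0.6034, -0.1692, 0.3126]
tcp_rot: [0.761, 0.648, -0.0, 0.0]
contact_force: [0.0, 0.1, -2.1]
opening: 0.136
finger_force: 41.1
```

```bash
python3 d.py .6045 -.1685 .18 -.1606
python3 - <<'E'
from plant import ctrl
import cv2,pickle
from h import *
L=[]
for n in("scene","side"):
    c=ctrl.read_camera(n);pickle.dump(c,open(n+"2.pkl","wb"));s=ctrl.get_state()["eef_pos"];p=proj(c,s-[0,0,.09]);u,v=(p-[32,45]).astype(int);print(n,u,v)
    L.append(cv2.resize(c["image"][v:v+90,u:u+65,::-1],None,fx=6,fy=6,interpolation=2))
cv2.imwrite("pics/g2.png",np.hstack(L))
E
```

```text
t 7.22 pos [ 0.6034 -0.1692  0.3126] yaw -0.16 F [ 0.   0.1 -2.1] ff 41.1 op 0.136 q [-0.43  0.14  1.63 -0.    1.37 -0.27]
shift [0.0009 0.001  0.1326] turn [0.0004 0.0007 0.0006]
scene 247 164
side 355 147
```

View pics/g2.png

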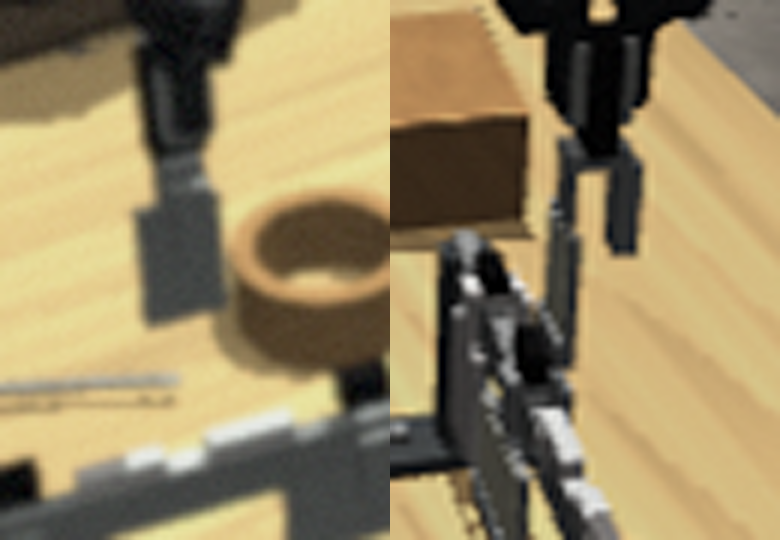

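The holder is upright over the rail with its slot straddling the bar line. Next I'll lower it past the plate edge and watch the forces.

Emit:
drive_tool(
  moves=[
    [[0,0,0],[0,0,0.02],0.004],
    [[0,0,0],[0,0,0.02],0.004],
    [[0,0,0],[0,0,0.02],0.004],
    [[0,0,0],[0,0,0.01],0.004],
    [[0,0,0],[0,0,0],0.004],
  ],
)

```text
time: 7.95
eef_pos: [0.6028, -0.1697, 0.2406]
tcp_rot: [0.762, 0.648, -0.001, -0.001]
contact_force: [0.0, 0.1, -1.7]
opening: 0.133
finger_force: 41.0
```

Emit:
drive_tool(
  moves=[
    [[0,0,0],[0,0,0.01],0.004],
    [[0,0,0],[0,0,0.015],0.004],
    [[0,0,0],[0,0,0.015],0.004],
    [[0,0,0],[0,0,0.01],0.004],
    [[0,0,0],[0,0,0],0.004],
  ],
)

```text
time: 8.57
eef_pos: [0.6026, -0.1696, 0.1906]
tcp_rot: [0.762, 0.648, -0.001, -0.001]
contact_force: [-0.2, 0.9, -2.1]
opening: 0.137
finger_force: 41.0
```

```bash
python3 d.py .6045 -.1685 .17 -.1606
```

```text
t 8.57 pos [ 0.6026 -0.1696  0.1906] yaw -0.162 F [-0.2  0.9 -2.1] ff 41.0 op 0.137 q [-0.44  0.23  1.75 -0.    1.16 -0.27]
shift [0.0013 0.0018 0.0206] turn [-0.0028 -0.0008 -0.0014]
```

Emit:
drive_tool(
  moves=[
    [[0,0,0],[0,0,0.008],0.004],
    [[0,0,0],[0,0,0.006],0.004],
    [[0,0,0],[0,0,0.003],0.004],
    [[0,0,0],[0,0,0.001],0.004],
    [[0,0,0],[0,0,0],0.004],
  ],
)

```text
time: 9.2
eef_pos: [0.6034, -0.1699, 0.1744]
tcp_rot: [0.762, 0.648, 0.0, 0.0]
contact_force: [0.9, -0.0, -2.1]
opening: 0.134
finger_force: 41.1
```

Emit:
drive_tool(
  moves=[
    [[0,0,0],[0,0,0.001],0.004],
    [[0,0,0],[0,0,0.001],0.004],
    [[0,0,0],[0,0,0],0.004],
  ],
)

```text
time: 9.57
eef_pos: [0.6033, -0.1698, 0.1722]
tcp_rot: [0.762, 0.648, -0.0, -0.0]
contact_force: [0.2, 0.3, -2.1]
opening: 0.134
finger_force: 41.1
```

Emit:
drive_tool(
  moves=[
    [[0,0,0],[0,0,0.001],0.004],
    [[0,0,0],[0,0,0.001],0.004],
    [[0,0,0],[0,0,0.001],0.004],
    [[0,0,0],[0,0,0],0.004],
  ],
)

```text
time: 10.07
eef_pos: [0.6032, -0.1699, 0.1692]
tcp_rot: [0.762, 0.648, -0.0, -0.0]
contact_force: [-0.3, 0.4, -2.6]
opening: 0.133
finger_force: 41.1
```

Emit:
drive_tool(
  moves=[
    [[0,0,0],[0,0,0.0007],0.004],
    [[0,0,0],[0,0,0],0.004],
  ],
)

```text
time: 10.32
eef_pos: [0.6033, -0.1699, 0.1686]
tcp_rot: [0.762, 0.648, -0.0, -0.0]
contact_force: [0.4, -0.2, -1.3]
opening: 0.134
finger_force: 41.1
```

Emit:
drive_tool(
  moves=[
    [[0,0,0],[0,0,0.0007],0.004],
    [[0,0,0],[0,0,0],0.004],
  ],
)

```text
time: 10.58
eef_pos: [0.6033, -0.1699, 0.1679]
tcp_rot: [0.762, 0.648, -0.0, -0.0]
contact_force: [-1.3, -0.2, -2.4]
opening: 0.133
finger_force: 41.1
```

Emit:
drive_tool(
  moves=[
    [[0,0,0],[0,0,0.0005],0.004],
    [[0,0,0],[0,0,0],0.004],
  ],
)

```text
time: 10.82
eef_pos: [0.6034, -0.1699, 0.1678]
tcp_rot: [0.762, 0.648, 0.0, 0.0]
contact_force: [-0.9, -0.0, 0.4]
opening: 0.135
finger_force: 41.4
```

Emit:
drive_tool(
  moves=[
    [[0,0,0],[0,0,0.0005],0.004],
    [[0,0,0],[0,0,0],0.004],
  ],
)

```text
time: 11.08
eef_pos: [0.6034, -0.17, 0.1677]
tcp_rot: [0.762, 0.648, 0.0, 0.0]
contact_force: [-1.8, 0.4, 3.2]
opening: 0.133
finger_force: 41.8
```

Contact came at TCP z 0.1678 as predicted, at about 5 N. Now I'll slide toward the notch.

Emit:
drive_tool(
  moves=[
    [[0,0,0],[-0.0015,0,0],0.004],
    [[0,0,0],[-0.0015,0,0],0.004],
    [[0,0,0],[-0.0015,0,0],0.004],
    [[0,0,0],[0,0,0],0.004],
  ],
)

```text
time: 11.58
eef_pos: [0.6033, -0.1745, 0.1676]
tcp_rot: [0.762, 0.647, 0.001, 0.001]
contact_force: [1.4, 3.3, 5.3]
opening: 0.133
finger_force: 42.1
```

Emit:
drive_tool(
  moves=[
    [[0,0,0],[-0.0015,0,0],0.004],
    [[0,0,0],[-0.0015,0,0],0.004],
    [[0,0,0],[0,0,0],0.004],
  ],
)

```text
time: 11.95
eef_pos: [0.6009, -0.1777, 0.1651]
tcp_rot: [0.762, 0.648, -0.001, -0.001]
contact_force: [0.3, 0.6, -3.2]
opening: 0.137
finger_force: 41.1
```

Emit:
drive_tool(
  moves=[
    [[0,0,0],[-0.001,0,0],0.004],
    [[0,0,0],[-0.001,0,0],0.004],
    [[0,0,0],[0,0,0],0.004],
  ],
)

```text
time: 12.32
eef_pos: [0.6015, -0.1794, 0.1664]
tcp_rot: [0.762, 0.647, -0.0, -0.0]
contact_force: [0.3, 0.3, -2.2]
opening: 0.137
finger_force: 41.1
```

Emit:
drive_tool(
  moves=[
    [[0,0,0],[0,0,0.001],0.004],
    [[0,0,0],[0,0,0.001],0.004],
    [[0,0,0],[0,0,0],0.004],
  ],
)

```text
time: 12.7
eef_pos: [0.6017, -0.1792, 0.1648]
tcp_rot: [0.762, 0.648, -0.0, -0.0]
contact_force: [0.8, 0.1, -1.9]
opening: 0.134
finger_force: 41.1
```

Emit:
drive_tool(
  moves=[
    [[0,0,0],[0,0,0.0005],0.004],
    [[0,0,0],[0,0,0.0005],0.004],
    [[0,0,0],[0,0,0],0.004],
  ],
)

```text
time: 13.08
eef_pos: [0.6017, -0.1792, 0.1639]
tcp_rot: [0.762, 0.648, -0.0, -0.0]
contact_force: [-0.7, 0.0, -1.3]
opening: 0.136
finger_force: 41.1
```

The hook is in free space below the piece's top, so it is in the notch. Floor contact should come at TCP z about 0.160.

Emit:
drive_tool(
  moves=[
    [[0,0,0],[0,0,0.001],0.004],
    [[0,0,0],[0,0,0.001],0.004],
    [[0,0,0],[0,0,0.001],0.004],
    [[0,0,0],[0,0,0],0.004],
  ],
)

```text
time: 13.58
eef_pos: [0.6017, -0.1792, 0.1607]
tcp_rot: [0.762, 0.648, -0.0, -0.0]
contact_force: [-0.7, 0.2, -2.1]
opening: 0.131
finger_force: 41.1
```

Emit:
drive_tool(
  moves=[
    [[0,0,0],[0,0,0.0006],0.004],
    [[0,0,0],[0,0,0.0005],0.004],
    [[0,0,0],[0,0,0],0.004],
  ],
)

```text
time: 13.95
eef_pos: [0.6018, -0.1793, 0.1598]
tcp_rot: [0.762, 0.648, -0.0, 0.0]
contact_force: [-0.1, -0.7, -1.9]
opening: 0.136
finger_force: 41.2
```

Emit:
drive_tool(
  moves=[
    [[0,0,0],[0,0,0.0004],0.004],
    [[0,0,0],[0,0,0],0.004],
    [[0,0,0],[0,0,0],0.004],
  ],
)

```text
time: 14.32
eef_pos: [0.6018, -0.1793, 0.1598]
tcp_rot: [0.762, 0.648, 0.0, 0.0]
contact_force: [-1.0, 1.2, 1.1]
opening: 0.136
finger_force: 41.4
```

```bash
python3 d.py .6017 -.1792 .16 -.1606
```

```text
t 14.32 pos [ 0.6018 -0.1793  0.1598] yaw -0.162 F [-1.   1.2  1.1] ff 41.4 op 0.136 q [-0.45  0.27  1.77 -0.    1.11 -0.29]
shift [ 0.0001 -0.0002 -0.0002] turn [ 0.0002  0.0001 -0.0014]
```

Floor contact at z 0.1598 is exactly 8 mm down, at about 3 N. I'll release and retreat straight up.

Emit:
drive_tool(
  moves=[
    [[0,0,0],[0,0,-0.0003],0.016],
    [[0,0,0],[0,0,0],0.02],
    [[0,0,0],[0,0,0],0.03],
    [[0,0,0],[0,0,0],0.045],
    [[0,0,0],[0,0,0],0.045],
  ],
)

```text
time: 14.95
eef_pos: [0.6018, -0.1793, 0.1597]
tcp_rot: [0.762, 0.648, 0.0, 0.0]
contact_force: [0.1, 0.4, -1.0]
opening: 0.528
finger_force: 0.0
```

Emit:
drive_tool(
  moves=[
    [[0,0,0],[0,0,-0.02],0.045],
    [[0,0,0],[0,0,-0.03],0.045],
    [[0,0,0],[0,0,-0.04],0.045],
    [[0,0,0],[0,0,-0.04],0.045],
    [[0,0,0],[0,0,0],0.045],
  ],
)

```text
time: 15.58
eef_pos: [0.6038, -0.1802, 0.2969]
tcp_rot: [0.762, 0.648, 0.002, 0.005]
contact_force: [-0.4, -0.2, -0.4]
opening: 0.528
finger_force: 0.0
```

```bash
python3 d.py .6017 -.1792 .28 -.1606
python3 - <<'E'
from plant import ctrl
import cv2
c=ctrl.read_camera("wrist")["image"][60:310,200:440,::-1];s=ctrl.read_camera("scene")["image"][205:315,190:370,::-1]
a=cv2.resize(c,(336,350),interpolation=2);b=cv2.resize(s,(460,281),interpolation=2);b=cv2.copyMakeBorder(b,0,69,0,0,0)
cv2.imwrite("pics/fin.png",cv2.hconcat([a,b]))
E
```

```text
t 15.57 pos [ 0.6038 -0.1802  0.2969] yaw -0.1619 F [-0.4 -0.2 -0.4] ff 0.0 op 0.528 q [-0.45  0.15  1.65  0.    1.33 -0.29]
shift [ 0.0007 -0.0024  0.0169] turn [ 0.011   0.0033 -0.0013]
```

View pics/fin.png

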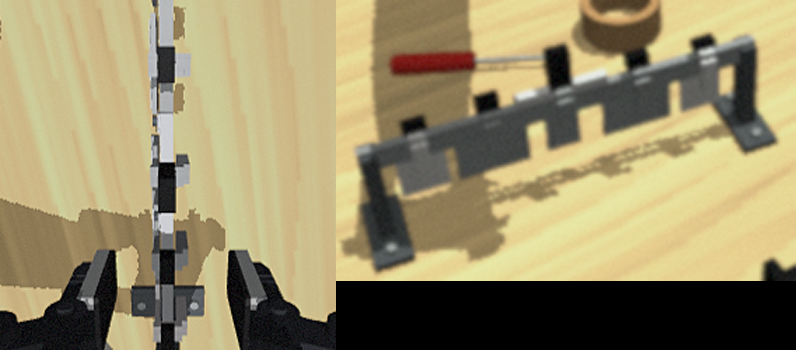

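The final views show the holder upright in the gap between the wide holders: tab at scene crop (557,68), wrist crop (167,185). The neighbours haven't moved and the gripper is clear.

```bash
python3 -c "
from plant import ctrl
print(ctrl.sign_off())"
```

```text
the job is handed in; nothing more can be done
None
```

The ticket holder hangs upright in the rail's notch between the two wide holders, with its hook 8 mm down on the notch floor; it was released, the neighbours look unmoved in the final pictures, and the job is handed in (no verdict was returned).

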